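# Close the tea canisters with their own lids

## Task

The four empty white tea canisters on the bench have been left open: put each of the four wooden lids on the canister it fits in size and shape, so that every lid sits flat and fully home with its plug inside. Set each lid on gently, and leave the canisters and the lidless steel mug standing where they are.

Things in the scene. Friction and masses are not known exactly. Their poses are not given: they have to be found in the camera images.
- lid_large_grip (a point): large round lid of pale wood, lying plug down on the bench: disc 98 mm across and 8 mm thick, a round cork plug 70 mm across and 7 mm deep under it, an upright round wooden knob 20 mm across and 32 mm tall on top, 47 mm tall in all. This point is on its axis in the knob, 10 mm below the knob's top, 22 mm above the disc's upper face and 37 mm above the plug's underside; z points up out of the knob.
- jar_large_rim (a point): large round open white ceramic canister, empty and loose on the bench: 92 mm across outside, 75 mm tall, wall 5 mm (mouth 82 mm across). This point is the centre of its mouth, level with the rim; z points up. With its lid fully seated (disc flat on the rim, plug inside) the lid's point is 30 mm above this one.
- lid_medium_grip (a point): medium round lid of pale wood, lying plug down on the bench: disc 80 mm across and 8 mm thick, a round cork plug 52 mm across and 7 mm deep under it, an upright round wooden knob 20 mm across and 32 mm tall on top, 47 mm tall in all. This point is on its axis in the knob, 10 mm below the knob's top, 22 mm above the disc's upper face and 37 mm above the plug's underside; z points up out of the knob.
- jar_medium_rim (a point): medium round open white ceramic canister, empty and loose on the bench: 74 mm across outside, 70 mm tall, wall 5 mm (mouth 64 mm across). This point is the centre of its mouth, level with the rim; z points up. With its lid fully seated (disc flat on the rim, plug inside) the lid's point is 30 mm above this one.
- lid_small_grip (a point): small round lid of pale wood, lying plug down on the bench: disc 62 mm across and 8 mm thick, a round cork plug 34 mm across and 7 mm deep under it, an upright round wooden knob 20 mm across and 32 mm tall on top, 47 mm tall in all. This point is on its axis in the knob, 10 mm below the knob's top, 22 mm above the disc's upper face and 37 mm above the plug's underside; z points up out of the knob.
- jar_small_rim (a point): small round open white ceramic canister, empty and loose on the bench: 56 mm across outside, 64 mm tall, wall 5 mm (mouth 46 mm across). This point is the centre of its mouth, level with the rim; z points up. With its lid fully seated (disc flat on the rim, plug inside) the lid's point is 30 mm above this one.
- lid_square_grip (a point): square lid of pale wood, lying plug down on the bench: plate 78 x 78 mm and 8 mm thick, a square cork plug 50 x 50 mm and 7 mm deep under it, an upright wooden bar grip on top, 36 mm long (along the lid's x), 16 mm thick (along its y) and 32 mm tall; 47 mm tall in all. This point is on its centre line in the bar, 10 mm below the bar's top, 22 mm above the plate's upper face and 37 mm above the plug's underside; x and y run parallel to the plate's sides, z up.
- jar_square_rim (a point): square open white ceramic canister, empty and loose on the bench: 72 x 72 mm outside, 70 mm tall, wall 5 mm (mouth 62 x 62 mm). This point is the centre of its mouth, level with the rim; x and y run parallel to its sides, z up. With its lid fully seated, sides parallel (any quarter turn), the lid's point is 30 mm above this one.
- mug: open steel mug with a side handle, 72 mm across, 70 mm tall, loose on the bench; it has no lid and is not part of the job. Origin at the centre of its underside.
Things that resemble listed ones, but are neither listed nor needed, are in the scene too. What is shaped like the part that bears lid_small_grip but blue is not meant.

How it is judged:
By the outcome, as a careful person would: the job done as asked, in the order asked, and still so for the second after the job is handed in, with the robot touching nothing.
It also fails if it takes over 99 s, if anything falls off the work surface, if the arm or the gripper's body presses on something with over 40 N, if the wrist force passes 120 N, or if a joint passes its speed limit or range.

## Robot

A 7-joint arm with a two-finger parallel gripper is mounted at the origin on the work surface. World frame = base frame: x ahead of the robot, y to its left, z up, the work surface at z = 0. Lengths are in m, angles in rad, forces in N, time in s.
With the tool pointing down it reaches from about 0.425 to 0.825 m from the base axis. Payload 3.6 kg.
Tool frame: the origin (TCP) lies on the centre line of the jaws, within the pads' length; the fingertips stand 19 mm ahead of it and the grasp point (between the pads) is the TCP; z points along the fingers, y is the direction in which the jaws open and shut (so a half turn about z gives the same grasp; the last joint's range is limited). The gripper opens to 85 mm and grips with 20 to 120 N. Pads are 22 mm wide; open, the fingers measure 114 mm over their backs; the gripper's body (76 mm by 85 mm) begins 54 mm behind the grasp point. The pads swing forward as they close: fully open they stand 13 mm farther back than shut.
Start: joints at [-1.325, 0.615, -0.013, 1.423, 0.008, 1.103, -0.04], TCP at [0.175, 0.626, 0.219] pointing down, gripper open.
Joint ranges: [-3.12, 3.12], [-0.3, 2.06], [-1.34, 1.32], [0.26, 2.42], [-1.36, 4.5], [0.01, 1.98], [-2.84, 2.84]. Speed limits (rad/s): [2.79, 2.79, 3.14, 3.14, 3.14, 3.14, 3.14].

## Interface

Orientations are given as a unit quaternion [w, x, y, z].
In Python, from cell import env gives the robot as it stands. The module is installed in compiled form; this text tells all that it offers. Calls block until the motion is done:
- env.move_pose(position, orientation): joint-space move of the TCP to a pose.
- env.movel(position, orientation=None, feed=0.15): straight line of the TCP; orientation=None keeps the orientation; feed is the mean speed in m/s.
- env.goto_joints(angles): joint-space move.
- env.open_gripper() and env.grab(): open the fingers fully, or close them until they stop; the grip force is fixed at half the most.
- env.pause(seconds).
- env.solve_ik(position, orientation): joint angles nearest the present ones, or None.
- env.snapshot(name): name is "side" or "top"; returns the picture (420x560x3 uint8, blue, green, red); there is no depth.
- env.calibration(name): a dict with "vertical_fov" (degrees; the focal length in pixels is half the picture's height over the tangent of half this angle, whatever the lens; pixels are square), "cx", "cy" (the principal point, pixels), "origin" and "attitude" of the camera in the world. Camera axes: x right, y down, z forward; pixel columns grow to the right and rows downward; lengths in m; the calibration is good to about 2 mm. A picture is of the moment at which its call begins. calibration takes no time and is no camera call.
A pose or a line that the arm cannot do raises env.IKError and nothing moves.
- env.job_done(): hands the job in, once; it reports no verdict.
Trained networks look in the newest picture that a camera, given by its name, has taken for a name from the list of things; names that differ only in an ending like _2 or _b are one class to them, and where a whole thing is asked for, a point or a joint stands for the part that bears it (a point fixed in the world has none). Each returns a list of dicts, best first, with "confidence" (0 to 1); they miss things now and then, are a little off and sometimes report something else, mostly with a low value. They report only what shows in the picture. A call takes as long as a camera call. They do not tell look-alikes from the thing itself.
- env.trace(camera, target): "region" (420x560 bool, what is visible of it) and "bbox" ([left, top, width, height] in pixels, round what is visible of it).
Readings, each from a call of its own:
- env.current_time(): time.
- env.current_joints(): joint angles.
- env.current_qvel(): joint speeds.
- env.current_joint_torque(): joint torques, N m.
- env.current_tool_pos(): TCP position.
- env.current_tool_rot(): TCP orientation.
- env.current_force(): force on the tool from outside, world axes, zero at the start.
- env.current_torque(): the same for the moment, N m.
- env.current_width(): finger opening in m.
Only numpy, scipy, OpenCV 4.12 (cv2) and the standard library are available. Lean on these libraries where they do the work, as an engineer would, in place of code of your own. Each camera call takes 0.05 s, during which the arm holds its last target.

## Working session

There is one attempt and no reset: what is moved stays moved. The work goes in short steps, each a Python script; the robot and the scene stay as the last script left them, time stands still between calls to the robot, and variables do not carry over. Pictures are saved under pics/ and viewed, and the job is handed in when it is done.

```bash
mkdir -p pics
python3 - <<'E'
from cell import env
import cv2
for n in("side","top"):
    im=env.snapshot(n); cv2.imwrite(f"pics/{n}0.png",im); print(n,env.calibration(n))
print(env.current_time(),env.current_tool_rot())
E
```

```text
side {'vertical_fov': 53.32043322190259, 'cx': 272.87539104904465, 'cy': 205.6356163545825, 'origin': array([-0.01814193, -0.44263338,  0.85987881]), 'attitude': array([-0.3126251 ,  0.86246735, -0.37539441,  0.13226736])}
top {'vertical_fov': 49.08786339594002, 'cx': 275.41917657346875, 'cy': 209.18531185832046, 'origin': array([ 0.32655781, -0.01032897,  1.35514409]), 'attitude': array([-0.04204772,  0.71300443, -0.69888538,  0.03762844])}
0.1 [-1.45252338e-04  1.35929033e-01  9.90717888e-01 -1.15896860e-03]
```

View pics/side0.png

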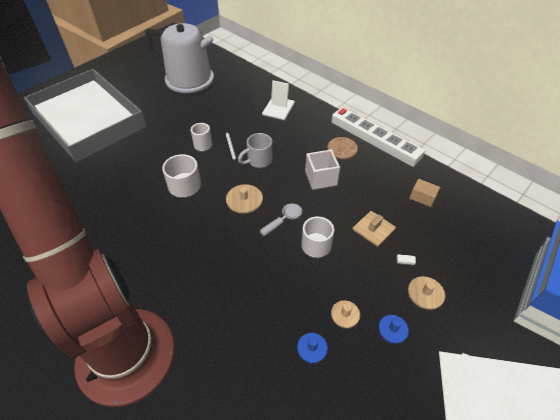

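View pics/top0.png

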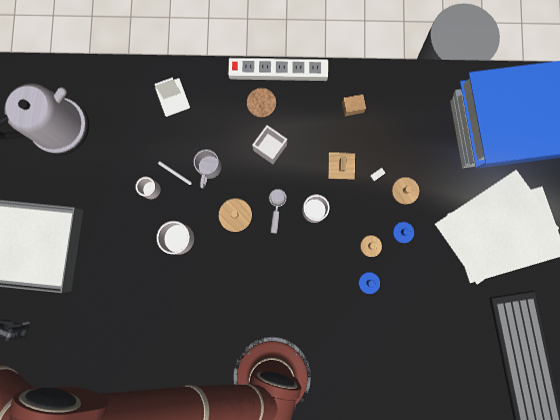

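```bash
cat > h.py <<'E'
from cell import env
import numpy as np, cv2
from scipy.spatial.transform import Rotation as R
from scipy.optimize import minimize
def cam(n):
    c=env.calibration(n); q=c["attitude"]; Rm=R.from_quat([q[1],q[2],q[3],q[0]]).as_matrix()
    return c["origin"],Rm,210/np.tan(np.radians(c["vertical_fov"])/2),c["cx"],c["cy"]
def proj(n,P):
    o,Rm,f,cx,cy=cam(n); p=(np.atleast_2d(P)-o)@Rm
    return np.c_[cx+f*p[:,0]/p[:,2],cy+f*p[:,1]/p[:,2]]
def ray(n,uv,z):
    o,Rm,f,cx,cy=cam(n); d=Rm@np.array([(uv[0]-cx)/f,(uv[1]-cy)/f,1]); return o+d*(z-o[2])/d[2]
def prism(kind,a,z0,z1,b=None):
    if kind=='c':
        t=np.linspace(0,2*np.pi,48,endpoint=False); xy=np.c_[np.cos(t),np.sin(t)]*a/2
    else:
        b=b or a; xy=np.array([[a,b],[-a,b],[-a,-b],[a,-b]])/2
    return np.vstack([np.c_[xy,np.full(len(xy),z)] for z in(z0,z1)])
M={}
for s,D,p,J,H in(("large",.098,.07,.092,.075),("medium",.08,.052,.074,.07),("small",.062,.034,.056,.064)):
    M[f"lid_{s}_grip"]=[prism('c',p,0,.007),prism('c',D,.007,.015),prism('c',.02,.015,.047)]
    M[f"jar_{s}_rim"]=[prism('c',J,0,H)]
M["lid_square_grip"]=[prism('s',.05,0,.007),prism('s',.078,.007,.015),prism('s',.036,.015,.047,.016)]
M["jar_square_rim"]=[prism('s',.072,0,.07)]
S=8
def render(n,name,x,y,yaw,box,z=0):
    l,t,w,h=box; m=np.zeros((h*S,w*S),np.uint8); c,s=np.cos(yaw),np.sin(yaw)
    for P in M[name]:
        Q=np.c_[x+c*P[:,0]-s*P[:,1],y+s*P[:,0]+c*P[:,1],P[:,2]+z]
        uv=(proj(n,Q)+.5-[l,t])*S
        cv2.fillConvexPoly(m,cv2.convexHull(np.round(uv*16).astype(np.int32)),255,shift=4)
    return cv2.resize(m,(w,h),interpolation=cv2.INTER_AREA)/255.
def fit(n,name,reg,yaw0=0.,z=0):
    ys,xs=np.where(reg); box=[xs.min()-8,ys.min()-8,np.ptp(xs)+17,np.ptp(ys)+17]
    box[0]=max(box[0],0);box[1]=max(box[1],0)
    g=reg[box[1]:box[1]+box[3],box[0]:box[0]+box[2]].astype(float); box[3],box[2]=g.shape
    p0=ray(n,(xs.mean(),ys.mean()),z+.02)
    sq='square' in name; best=None
    for yw in (np.arange(0,np.pi,np.pi/12) if sq else [0]):
        f=lambda v:np.abs(render(n,name,v[0],v[1],v[2] if sq else 0,box,z)-g).sum()/g.sum()
        v0=np.array([p0[0],p0[1],yw]) if sq else p0[:2]
        sim=np.vstack([v0]+[v0+np.eye(len(v0))[i]*(.008,.008,.15)[i] for i in range(len(v0))])
        r=minimize(f,v0,method='Nelder-Mead',options=dict(initial_simplex=sim,xatol=1e-4,fatol=1e-4))
        if best is None or r.fun<best.fun: best=r
    return best.x,best.fun
E
cat > look.py <<'E'
from h import *
import sys
for n in("top","side"):
    im=env.snapshot(n)
    for name in M:
        for d in env.trace(n,name)[:4]:
            if d["confidence"]<.2: continue
            reg=d["region"]; 
            if reg.sum()<30: continue
            x,e=fit(n,name,reg)
            print(n,name,round(d["confidence"],2),[int(k) for k in d["bbox"]],np.round(x,4),"err",round(e,3), "col",im[reg].mean(0).astype(int))
E
python3 look.py
```

```text
top lid_large_grip 0.67 [221, 198, 30, 34] [0.4597 0.1182] err 0.044 col [120 165 202]
top lid_medium_grip 0.87 [392, 179, 22, 23] [ 0.5405 -0.3822] err 0.051 col [116 158 193]
top lid_medium_grip 0.74 [196, 147, 21, 44] [0.6094 0.2057] err 0.206 col [152 144 149]
top jar_medium_rim 0.85 [303, 194, 29, 27] [ 0.4797 -0.1143] err 0.039 col [205 205 207]
top lid_small_grip 0.66 [356, 269, 26, 28] [ 0.2707 -0.2737] err 0.053 col [198 100  55]
top lid_small_grip 0.62 [358, 236, 23, 23] [ 0.3763 -0.2794] err 0.078 col [120 164 199]
top lid_small_grip 0.53 [394, 222, 23, 21] [ 0.4187 -0.3749] err 0.064 col [198  99  55]Traceback (most recent call last):
  File "look.py", line 10, in <module>
    x,e=fit(n,name,reg)
        ~~~^^^^^^^^^^^^
  File "h.py", line 43, in fit
    r=minimize(f,v0,method='Nelder-Mead',options=dict(initial_simplex=sim,xatol=1e-4,fatol=1e-4))
    res = _minimize_neldermead(fun, x0, args, callback, bounds=bounds,
                               **options)
    fxc = func(xc)
    fx = function(np.copy(x), *(wrapper_args + args))
  File "h.py", line 40, in <lambda>
    f=lambda v:np.abs(render(n,name,v[0],v[1],v[2] if sq else 0,box,z)-g).sum()/g.sum()
                      ~~~~~~^^^^^^^^^^^^^^^^^^^^^^^^^^^^^^^^^^^^^^^^^^
  File "h.py", line 30, in render
    uv=(proj(n,Q)+.5-[l,t])*S
        ~~~~^^^^^
  File "h.py", line 9, in proj
    o,Rm,f,cx,cy=cam(n); p=(np.atleast_2d(P)-o)@Rm
                 ~~~^^^
  File "h.py", line 6, in cam
    c=env.calibration(n); q=c["attitude"]; Rm=R.from_quat([q[1],q[2],q[3],q[0]]).as_matrix()
ValueError: time passes only in moves, steps and waits
```

```bash
python3 - <<'E'
s=open('h.py').read()
s=s.replace("def cam(n):","import functools\n@functools.lru_cache\ndef cam(n):",1)
open('h.py','w').write(s)
E
python3 look.py
```

```text
top lid_large_grip 0.91 [218, 197, 33, 34] [0.459  0.1188] err 0.047 col [120 164 201]
top lid_large_grip 0.53 [157, 220, 39, 33] [0.388  0.2921] err 0.117 col [189 190 192]
top jar_large_rim 0.96 [156, 222, 37, 32] [0.3862 0.283 ] err 0.04 col [186 187 190]
top jar_large_rim 0.21 [300, 197, 30, 26] [ 0.473  -0.1082] err 0.56 col [206 206 208]
top lid_medium_grip 0.59 [391, 178, 26, 24] [ 0.5416 -0.3811] err 0.052 col [116 159 194]
top jar_medium_rim 0.61 [302, 197, 32, 25] [ 0.4793 -0.1157] err 0.038 col [202 202 205]
top lid_small_grip 0.83 [395, 222, 21, 21] [ 0.4186 -0.3735] err 0.072 col [201 100  55]
top lid_small_grip 0.72 [356, 238, 23, 19] [ 0.3762 -0.2797] err 0.049 col [122 167 204]
top jar_small_rim 0.88 [137, 175, 19, 27] [0.5303 0.3726] err 0.088 col [168 169 174]
top lid_square_grip 0.57 [328, 152, 24, 30] [ 0.6119 -0.1938 -0.044 ] err 0.078 col [114 153 187]
top jar_square_rim 0.78 [251, 126, 36, 40] [0.6653 0.0207 0.975 ] err 0.048 col [180 181 185]
side lid_large_grip 0.72 [226, 181, 33, 32] [0.4578 0.1182] err 0.048 col [116 153 183]
side jar_large_rim 0.81 [163, 1
[... 174 characters left out ...]
278, 35, 30] [ 0.5413 -0.3809] err 0.041 col [120 158 189]
side lid_medium_grip 0.21 [228, 183, 31, 31] [0.4529 0.1156] err 0.298 col [118 155 185]
side jar_medium_rim 0.58 [300, 216, 32, 38] [ 0.4787 -0.1141] err 0.077 col [163 166 172]
side lid_small_grip 0.7 [375, 317, 30, 26] [ 0.4167 -0.3733] err 0.059 col [174  89  55]
side lid_small_grip 0.65 [293, 334, 35, 27] [ 0.2702 -0.2737] err 0.053 col [182  92  55]
side lid_small_grip 0.58 [329, 299, 30, 31] [ 0.3761 -0.2779] err 0.044 col [122 161 192]
side lid_square_grip 0.87 [351, 213, 45, 30] [ 0.6119 -0.193  -0.0075] err 0.037 col [118 155 185]
side jar_square_rim 0.65 [304, 145, 34, 45] [0.6645 0.0215 0.9703] err 0.034 col [154 157 164]
```

Run:
```python
from h import *
im=env.snapshot("side")
for d in env.trace("side","jar_small_rim")[:3]: print(round(d["confidence"],2),d["bbox"],fit("side","jar_small_rim",d["region"]))
for d in env.trace("side","mug")[:2]: print('mug',round(d["confidence"],2),d["bbox"])
t=env.snapshot("top")
for d in env.trace("top","jar_small_rim")[:3]: print(round(d["confidence"],2),d["bbox"],fit("top","jar_small_rim",d["region"]))
a=cv2.resize(im[200:350,290:470],None,fx=3.3,fy=3.3,interpolation=2)
b=cv2.resize(im[110:215,160:290],None,fx=0.01+495/105,fy=495/105,interpolation=2)
cv2.imwrite("pics/crop1.png",a); cv2.imwrite("pics/crop2.png",b); print(env.current_time())
```

```text
0.98 [189.8, 122.6, 21.5, 29.0] (array([0.53006791, 0.37293427]), np.float64(0.08278681685440133))
mug 0.93 [239.2, 134.4, 30.4, 33.8]
0.66 [137.2, 176.6, 22.5, 21.0] (array([0.53209134, 0.37372231]), np.float64(0.05241770916511402))
1.65
```

View pics/crop1.png

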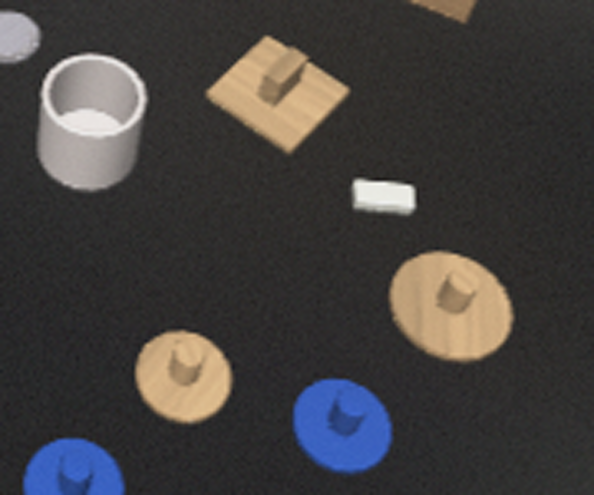

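View pics/crop2.png

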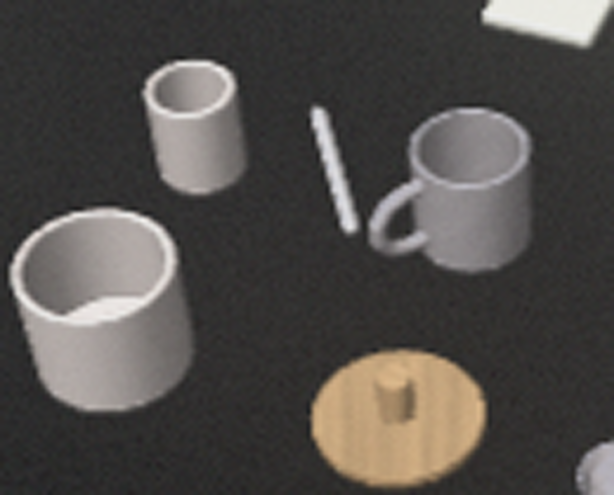

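Candidates, with top-view pixels:
- **Small lid:** wooden (371,246), against blue look-alikes at (403,232) and (369,283). I choose the wooden one.
- **Medium lid:** (405,190), against the large lid (235,214). The disc fits separate them.
- **Round wood:** the cork coaster (261,102) and wood block (354,104) are not lids.
- **Jars:** medium jar (315,208), against the grey mug with a handle (207,163).

The crops confirm these choices. The square lid's bar runs roughly along world x. I'll start with the large lid.

```bash
cat > act.py <<'E'
from h import *
def q(psi): return [0,np.cos(psi/2),np.sin(psi/2),0]
UP=.24
def safe(x,y): return np.arctan2(y,x)+np.pi/2
def pick(x,y,psi=None,dz=.0015):
    psi=safe(x,y) if psi is None else psi
    env.move_pose([x,y,UP-.06 if False else UP],q(psi))
    env.movel([x,y,.075],feed=.15); env.movel([x,y,.037+dz],feed=.06)
    env.grab(); print("width",env.current_width(),"F",np.round(env.current_force(),2))
    env.movel([x,y,.06],feed=.06); env.movel([x,y,UP],feed=.2)
    print("up width",env.current_width(),"F",np.round(env.current_force(),2),"t",env.current_time())
def place(x,y,H,psi=None,dz=.0015):
    psi=safe(x,y) if psi is None else psi
    env.move_pose([x,y,UP],q(psi))
    f0=env.current_force()[2]
    zt=H+.030+dz
    env.movel([x,y,zt+.015],feed=.15); env.movel([x,y,zt+.002],feed=.03)
    print("pre F",np.round(env.current_force(),2),f0)
    for k in range(5):
        z=zt+.001-.0007*k; env.movel([x,y,z],feed=.02); F=env.current_force()
        if F[2]-f0>1.5: break
    print("contact at",round((z-zt)*1000,2),"mm F",np.round(F,2),"tcp",env.current_tool_pos())
def release(x,y,H):
    env.open_gripper(); p=env.current_tool_pos()
    env.movel([p[0],p[1],H+.06],feed=.08); env.movel([p[0],p[1],UP],feed=.25); print("t",env.current_time())
E
python3 - <<'E'
from act import *
pick(.4585,.1185); place(.3865,.284,.075)
cv2.imwrite("pics/p1s.png",env.snapshot("side"))
E
```

```text
width -0.00010568170399517331 F [ 0.48 -0.54 -0.55]
up width -3.1654725999052805e-05 F [-0.4  -0.66  0.22] t 8.075
pre F [-0.16 -0.47  0.49] 0.5279406310942589
contact at -1.8 mm F [-0.45 -1.   -0.36] tcp [0.38647321 0.28396832 0.10466279]
```

View pics/p1s.png

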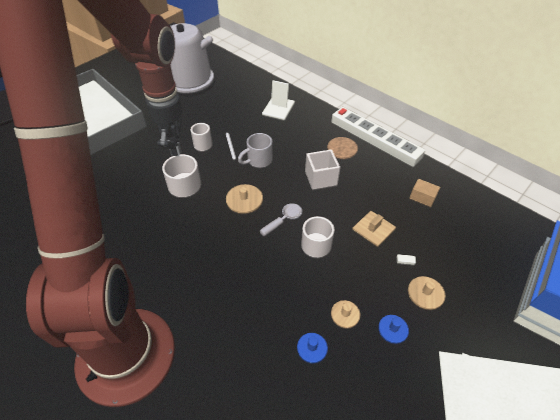

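Run:
```python
from act import *
im=env.snapshot("side");tp=env.snapshot("top")
p=env.current_tool_pos(); print(p,env.current_tool_rot(),env.current_joints())
for n,i in(("side",im),("top",tp)):
    u=proj(n,[p,p-[0,0,.019],p+[0,0,.054]]);print(n,u)
    c=u[0].astype(int); k=i.copy()
    s=5;x0,y0=c-[60,60]; x0=max(x0,0);y0=max(y0,0); cr=cv2.resize(i[y0:y0+110,x0:x0+130],None,fx=s,fy=s,interpolation=2)
    for (a,b),col in zip(u,((0,0,255),(0,255,0),(255,255,0))): cv2.circle(cr,(int((a-x0+.5)*s),int((b-y0+.5)*s)),4,col,-1)
    cv2.imwrite(f"pics/m_{n}.png",cr)
```

```text
[0.38650331 0.28404043 0.10471999] [5.08544193e-06 4.51582480e-01 8.92229378e-01 3.41308894e-05] [-0.81543874  0.52693329  0.19709122  2.04010673 -0.17789764  0.59027636
  0.13746577]
side [[177.06963882 157.13967794]
 [178.38722    162.38450155]
 [173.12393073 141.4332127 ]]
top [[170.06161477 236.90366356]
 [171.66266812 237.26592796]
 [165.23567644 235.81171643]]
```

View pics/m_side.png

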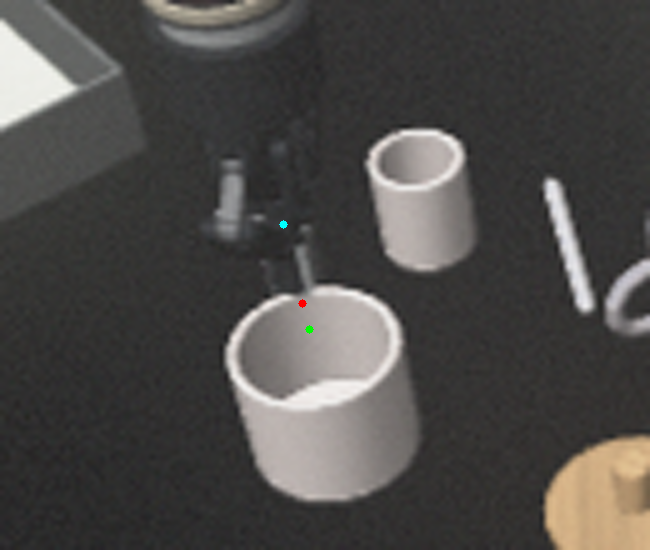

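View pics/m_top.png

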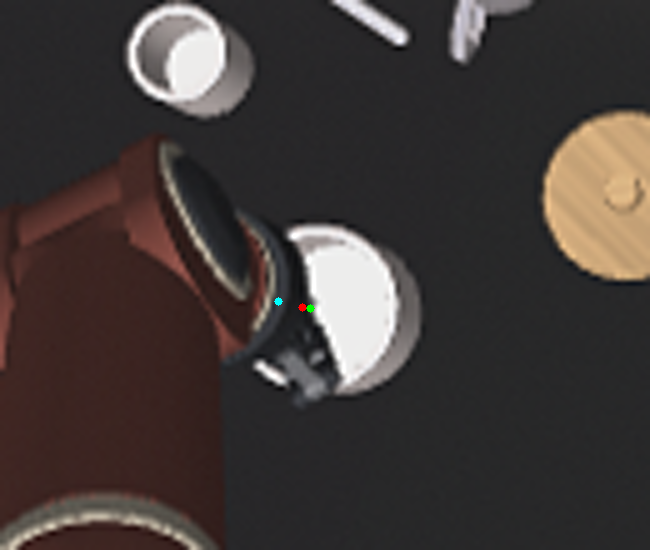

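Run:
```python
from act import *
p=env.current_tool_pos(); env.movel([p[0],p[1],.24],feed=.25)
env.move_pose([.46,.0,.12],q(safe(.46,0)))
im=env.snapshot("side");tp=env.snapshot("top")
p=env.current_tool_pos(); print(p,env.current_time(),proj("side",[0,0,0]),proj("top",[0,0,0]))
for n,i in(("side",im),("top",tp)):
    u=proj(n,[p,p-[0,0,.019],p+[0,0,.054]]);print(n,u)
    c=u[0].astype(int); k=i.copy()
    s=5;x0,y0=c-[60,70]; x0=max(x0,0);y0=max(y0,0); cr=cv2.resize(i[y0:y0+110,x0:x0+130],None,fx=s,fy=s,interpolation=2)
    cr=np.clip(cr*1.6+20,0,255).astype(np.uint8)
    for (a,b),col in zip(u,((0,0,255),(0,255,0),(255,255,0))): cv2.circle(cr,(int((a-x0+.5)*s),int((b-y0+.5)*s)),4,col,-1)
    cv2.imwrite(f"pics/n_{n}.png",cr)
cv2.imwrite("pics/n_full.png",im)
```

```text
[0.46044264 0.00189149 0.12023223] 13.75 [[125.27925574 354.34042669]] [[271.90120729 376.56076693]]
side [[275.92977439 192.76190262]
 [275.93726356 198.02003264]
 [275.90722373 176.92911349]]
top [[274.2398253  211.31388889]
 [274.29291802 212.06188491]
 [274.07972121 209.05826485]]
```

View pics/n_side.png

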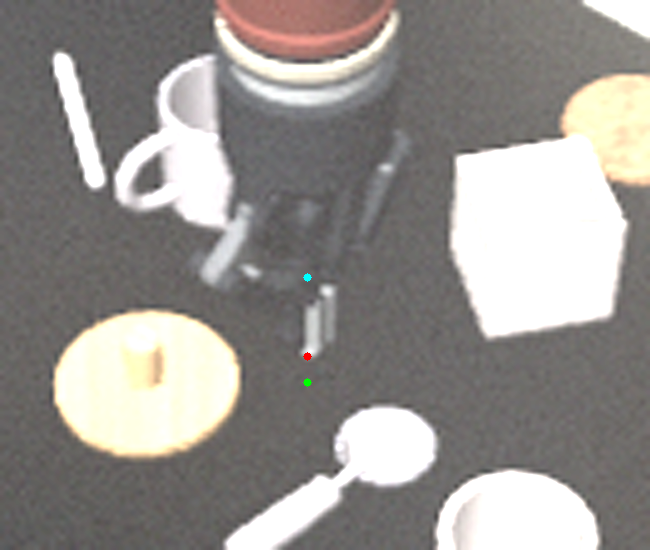

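View pics/n_top.png

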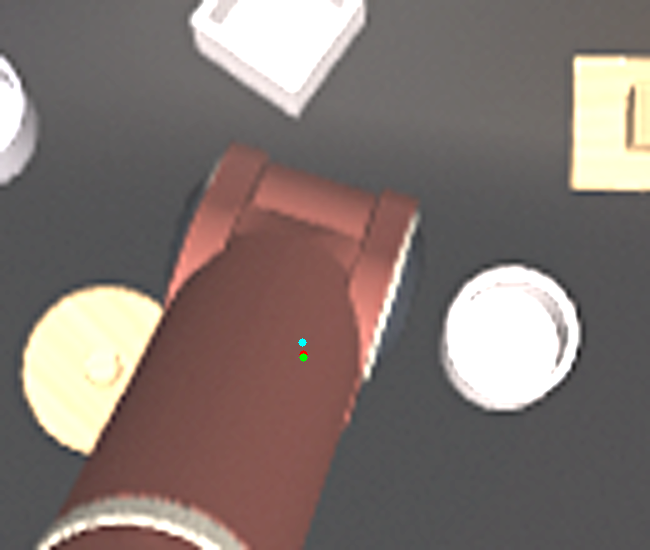

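View pics/n_full.png

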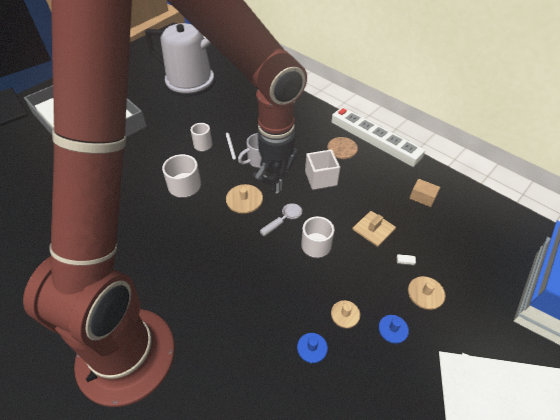

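Run:
```python
from act import *
env.pause(.3)
def crop(n,fn,w=(70,55),s=9):
    i=np.mean([env.snapshot(n).astype(float) for _ in range(4)],0)
    p=env.current_tool_pos(); u=proj(n,[p,p-[0,0,.019],p+[0,0,.054]])
    x0,y0=(u[0]-[w[0]/2,w[1]*.65]).astype(int)
    cr=cv2.resize(i[y0:y0+w[1],x0:x0+w[0]],None,fx=s,fy=s,interpolation=2)
    cr=np.clip(255*(np.clip(cr,0,255)/255)**.45,0,255).astype(np.uint8)
    for (a,b),col in zip(u,((0,0,255),(0,255,0),(255,255,0))): cv2.circle(cr,(int((a-x0+.5)*s),int((b-y0+.5)*s)),4,col,-1)
    cv2.imwrite(fn,cr)
crop("side","pics/o1.png"); print(env.current_tool_pos(),env.current_width())
env.open_gripper(); crop("side","pics/o2.png"); print(env.current_width())
```

```text
[4.60003463e-01 6.27982131e-05 1.20033036e-01] 0.0001532187723357643
0.0857804513962327
```

View pics/o1.png

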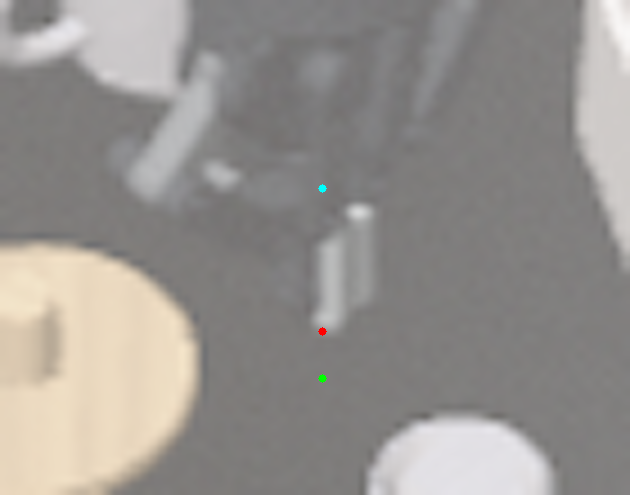

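View pics/o2.png

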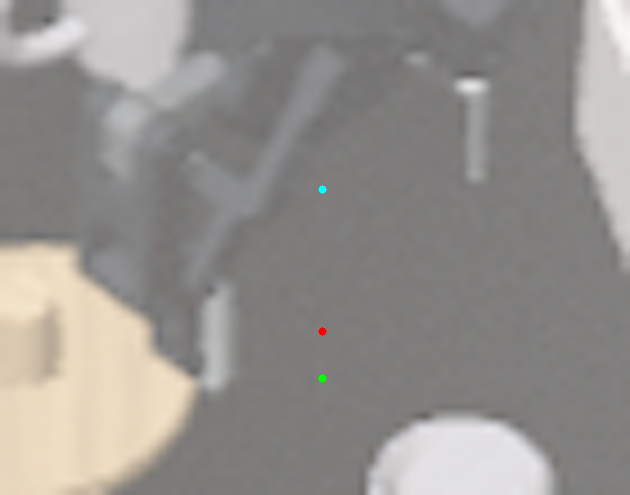

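```bash
cat > crop.py <<'E'
from act import *
def crop(n,w=(70,55),s=4,pt=None):
    i=np.mean([env.snapshot(n).astype(float) for _ in range(2)],0)
    p=env.current_tool_pos() if pt is None else pt; u=proj(n,[p,p-[0,0,.019],p+[0,0,.054]])
    x0,y0=(u[0]-[w[0]/2,w[1]*.65]).astype(int)
    cr=cv2.resize(i[y0:y0+w[1],x0:x0+w[0]],None,fx=s,fy=s,interpolation=2)
    cr=np.clip(255*(np.clip(cr,0,255)/255)**.45,0,255).astype(np.uint8)
    for (a,b),col in zip(u,((0,0,255),(0,255,0),(255,255,0))): cv2.circle(cr,(int((a-x0+.5)*s),int((b-y0+.5)*s)),2,col,-1)
    return cr
E
python3 - <<'E'
from crop import *
env.grab(); env.movel([.46,0,.15])
o=[]
for ps in (np.pi,np.pi/2,0):
    env.move_pose([.46,0,.15],q(ps)); env.pause(.3); print(np.round(env.current_joints(),3),env.current_tool_pos(),env.current_tool_rot()); o.append(crop("side",s=5,w=(70,70)))
cv2.imwrite("pics/rot.png",cv2.resize(np.hstack(o),(795,265))); cv2.imwrite("pics/rot0.png",o[0]);cv2.imwrite("pics/rot2.png",o[2])
p=np.array([.46,0,.15]); b=proj("side",p)
print([proj("side",p+d)-b for d in np.eye(3)*.01],env.current_time())
E
```

```text
[-0.024  0.422 -0.033  2.039  0.022  0.681  1.5  ] [4.59969363e-01 1.18342365e-04 1.49955953e-01] [-5.29990659e-05  1.01439822e-05  9.99999998e-01 -3.90354498e-05]
[-0.341  0.448  0.414  2.048 -0.275  0.698  0.249] [ 4.59991977e-01 -9.99423383e-05  1.50011078e-01] [-4.42024452e-05  7.07101869e-01  7.07111690e-01  4.88348015e-05]
[-0.628  0.554  0.872  2.056 -0.596  0.801 -0.967] [ 4.60005921e-01 -6.93634057e-05  1.50023546e-01] [-1.12124885e-04  9.99999993e-01  2.15344514e-05  2.88401126e-05]
[array([[ 2.93823267, -2.34305451]]), array([[-3.17536604, -2.16624129]]), array([[-4.24739042e-04, -2.96638588e+00]])] 20.9583
```

View pics/rot.png

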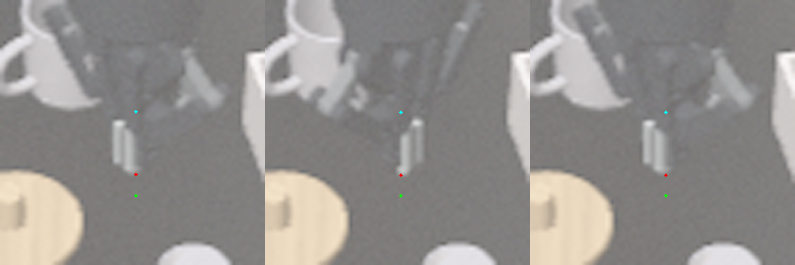

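Run:
```python
from crop import *
x,y=.46,-.21
env.move_pose([x,y,.10],q(safe(x,y))); env.movel([x,y,.03],feed=.15); env.pause(.2)
f0=env.current_force(); c=crop("side",s=9); cv2.imwrite("pics/low.png",c)
z=.03
while z>-.001:
    z-=.002; env.movel([x,y,z],feed=.03); F=env.current_force()-f0
    if F[2]>2: break
print(z,F,env.current_tool_pos()); c=crop("side",s=9); cv2.imwrite("pics/low2.png",c)
env.movel([x,y,.1],feed=.15); print(env.current_time())
```

```text
-0.002000000000000014 [ 0.53445562 -0.03387744 -0.70001581] [ 0.45991685 -0.20993409 -0.00212705]
28.0083
```

View pics/low.png

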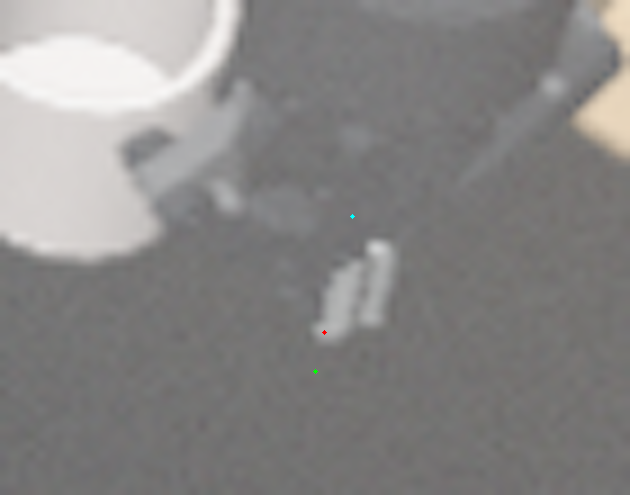

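View pics/low2.png

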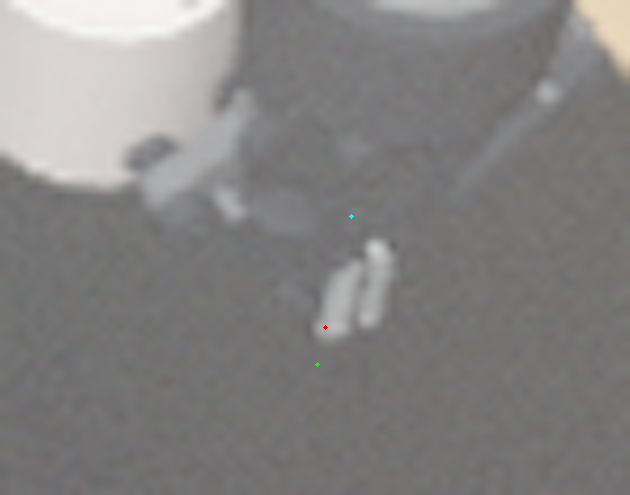

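Force contact is absent even at TCP z = -2 mm. The fingertips actually end about 20 mm higher than the stated tool frame implies, so the first grasp closed above the knob. I'll find the true offset by touching the bench.

Run:
```python
from crop import *
x,y=.46,-.21
env.movel([x,y,0],feed=.2); f0=env.current_force()
z=0
while z>-.03:
    z-=.0015; env.movel([x,y,z],feed=.03); F=env.current_force()-f0
    if F[2]>2: break
print(z,F,env.current_tool_pos(),env.current_time())
env.movel([x,y,.06],feed=.2);print(env.current_time())
```

```text
-0.013499999999999998 [-1.81545549  2.01163679 11.09201218] [ 0.46005467 -0.21001417 -0.01213092] 30.9083
31.425
```

```bash
sed -i 's/^UP=.24/UP=.17; OFF=.031/; s/UP-.06 if False else UP/UP/; s/\.075\],feed=.15); env.movel(\[x,y,.037+dz\],feed=.06)/.04],feed=.2); env.movel([x,y,.037+dz-OFF],feed=.08)/; s/env.movel(\[x,y,.06\],feed=.06); env.movel(\[x,y,UP\],feed=.2)/env.movel([x,y,.03],feed=.08); env.movel([x,y,UP],feed=.25)/; s/zt=H+.030+dz/zt=H+.030+dz-OFF/; s/H+.06\],feed=.08/H+.04],feed=.1/' act.py; cat act.py
python3 - <<'E'
from crop import *
env.open_gripper()
pick(.4585,.1185)
cv2.imwrite("pics/pk.png",crop("side",s=8,w=(70,65)))
E
```

```text
from h import *
def q(psi): return [0,np.cos(psi/2),np.sin(psi/2),0]
UP=.17; OFF=.031
def safe(x,y): return np.arctan2(y,x)+np.pi/2
def pick(x,y,psi=None,dz=.0015):
    psi=safe(x,y) if psi is None else psi
    env.move_pose([x,y,UP],q(psi))
    env.movel([x,y,.04],feed=.2); env.movel([x,y,.037+dz-OFF],feed=.08)
    env.grab(); print("width",env.current_width(),"F",np.round(env.current_force(),2))
    env.movel([x,y,.03],feed=.08); env.movel([x,y,UP],feed=.25)
    print("up width",env.current_width(),"F",np.round(env.current_force(),2),"t",env.current_time())
def place(x,y,H,psi=None,dz=.0015):
    psi=safe(x,y) if psi is None else psi
    env.move_pose([x,y,UP],q(psi))
    f0=env.current_force()[2]
    zt=H+.030+dz-OFF
    env.movel([x,y,zt+.015],feed=.15); env.movel([x,y,zt+.002],feed=.03)
    print("pre F",np.round(env.current_force(),2),f0)
    for k in range(5):
        z=zt+.001-.0007*k; env.movel([x,y,z],feed=.02); F=env.current_force()
        if F[2]-f0>1.5: break
    print("contact at",round((z-zt)*1000,2),"mm F",np.round(F,2),"tcp",env.current_tool_pos())
def release(x,y,H):
    env.open_gripper(); p=env.current_tool_pos()
    env.movel([p[0],p[1],H+.04],feed=.1); env.movel([p[0],p[1],UP],feed=.25); print("t",env.current_time())
width 0.0181037348134538 F [ 0.28 -0.45  5.37]
up width 0.017881606458425445 F [-0.61  0.07 -1.93] t 36.6417
```

View pics/pk.png

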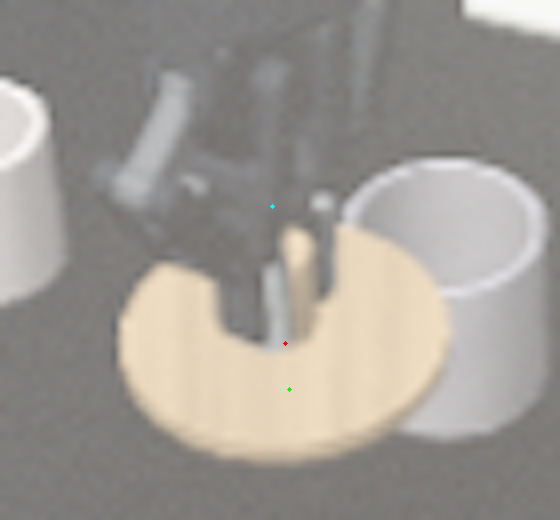

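Gripped: the knob fills the jaws, and the disc's centre lies on the projected tool axis. Placing.

Run:
```python
from crop import *
place(.3865,.284,.075); release(.3865,.284,.075)
cv2.imwrite("pics/a1.png",crop("side",s=8,w=(80,65),pt=np.array([.3865,.284,.08])))
```

```text
pre F [ 0.14  0.01 -0.67] -0.7888779838888419
contact at -0.4 mm F [-1.16 -1.45  5.4 ] tcp [0.38663755 0.28411505 0.07584874]
t 41.0833
```

View pics/a1.png

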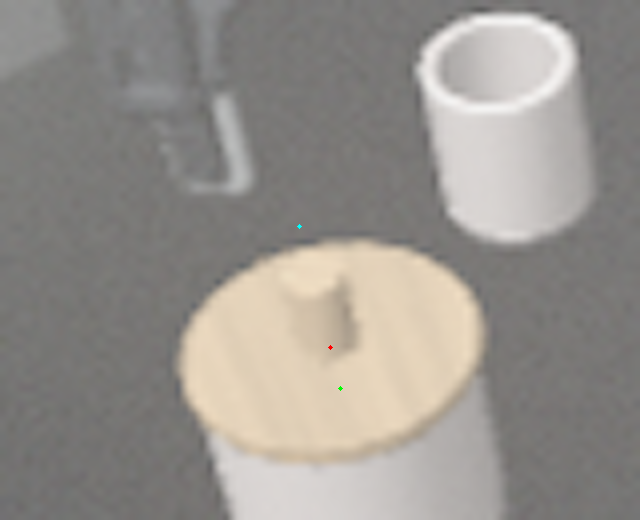

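Large lid sits flat and centred, and it made contact at the nominal height. Medium next.

Run:
```python
from crop import *
pick(.5413,-.3812,dz=.003); 
if env.current_width()>.012:
    place(.4791,-.1147,.070,dz=.003); release(.4791,-.1147,.07)
cv2.imwrite("pics/a2.png",crop("side",s=8,w=(80,65),pt=np.array([.479,-.1147,.08])))
```

```text
width 0.017812163204179016 F [-0.39 -0.17  2.29]
up width 0.01807164180228035 F [-0.14  1.   -0.65] t 46.6917
pre F [ 0.25  0.02 -1.96] -0.4040822672008346
contact at -0.4 mm F [-1.03  0.53  6.32] tcp [ 0.47925442 -0.11475355  0.07232998]
t 51.3667
```

View pics/a2.png

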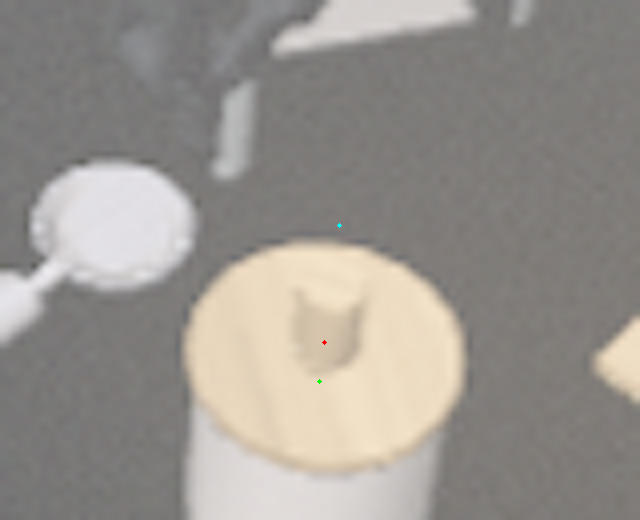

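Medium lid is flat. Square next.

Run:
```python
from crop import *
a=env.solve_ik([.6119,-.1934,.01],q(-.02)); b=env.solve_ik([.665,.021,.07],q(.972)); print(np.round(a,2),np.round(b,2))
if a is not None and b is not None:
    pick(.6119,-.1934,psi=-.02,dz=.003)
    if env.current_width()>.009:
        place(.6649,.0211,.070,psi=.972,dz=.003); release(.6649,.0211,.07)
cv2.imwrite("pics/a3.png",crop("side",s=8,w=(80,65),pt=np.array([.665,.021,.08])))
```

```text
[-0.22  1.07  0.96  1.65 -1.02  1.   -0.49] [-0.48  0.93  0.8   1.54 -0.75  1.   -0.05]
width 0.014661504812762984 F [-0.65  0.3   1.99]
up width 0.0151800439520914 F [ 0.94  0.34 -1.01] t 55.6
pre F [-0.21  0.04 -0.47] -0.7161857760752232
contact at -0.4 mm F [-1.28 -0.26  3.12] tcp [0.66494054 0.02108074 0.07229728]
t 60.125
```

View pics/a3.png

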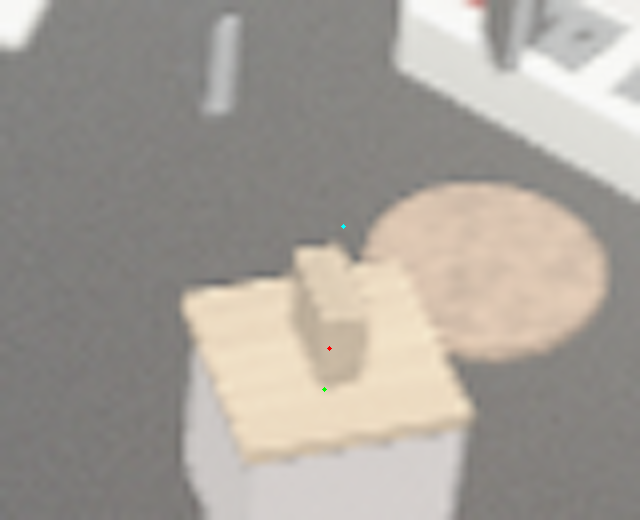

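Square lid is flat and parallel. Now the wooden small lid.

Run:
```python
from crop import *
pick(.3762,-.279,dz=.003)
if env.current_width()>.012:
    place(.531,.3731,.064,dz=.003); release(.531,.3731,.064)
cv2.imwrite("pics/a4.png",crop("side",s=8,w=(80,65),pt=np.array([.531,.373,.08])))
```

```text
width 0.01796092472663593 F [-0.04  0.62  3.51]
up width 0.018091469762041786 F [ 0.1   0.22 -0.52] t 64.8417
pre F [ 0.29  0.38 -1.43] -1.0996812339842155
contact at -0.4 mm F [-0.29 -0.08  4.86] tcp [0.53125122 0.37319635 0.06633292]
t 70.9083
```

View pics/a4.png

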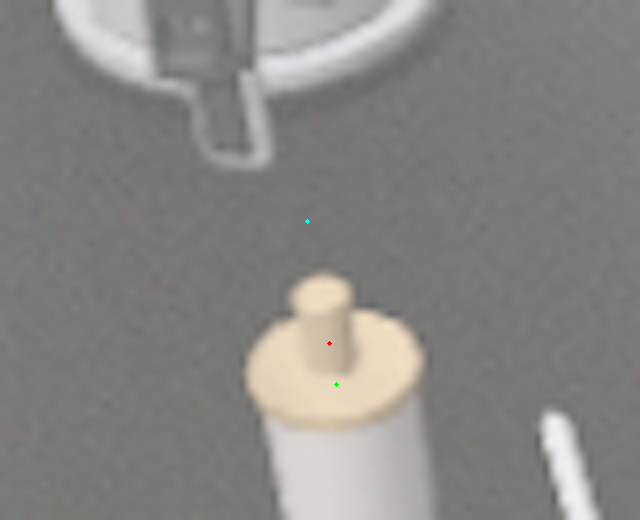

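Small lid is seated too. One final look with the arm moved clear, then a silhouette check of each lid at its seated height.

Run:
```python
from act import *
env.move_pose([.175,.626,.219],q(safe(.175,.626))); env.pause(.3)
im={n:env.snapshot(n) for n in("side","top")}
J={"large":(.3865,.284,.075),"medium":(.4791,-.1147,.07),"small":(.531,.3731,.064),"square":(.6649,.0211,.07)}
for n in im:
    cv2.imwrite(f"pics/f_{n}.png",im[n])
    for k,(x,y,H) in J.items():
        for d in env.trace(n,f"lid_{k}_grip")[:3]:
            r=d["region"]
            v,e=fit(n,f"lid_{k}_grip",r,z=H-.007)
            if np.hypot(v[0]-x,v[1]-y)<.05: print(n,k,round(d["confidence"],2),np.round((v[0]-x)*1e3,1),np.round((v[1]-y)*1e3,1),np.round(v[2:],3),"err",round(e,3)); break
print(env.current_time())
```

```text
side large 0.77 -0.1 -0.3 [] err 0.071
side medium 0.94 -0.3 1.1 [] err 0.058
side small 0.82 -0.3 3.3 [] err 0.223
side square 0.63 -1.6 1.6 [0.956] err 0.052
top large 0.67 0.9 0.6 [] err 0.082
top medium 0.68 -0.5 -0.1 [] err 0.08
top small 0.63 -0.2 1.6 [] err 0.066
top square 0.59 1.2 0.6 [0.954] err 0.052
73.425
```

View pics/f_side.png

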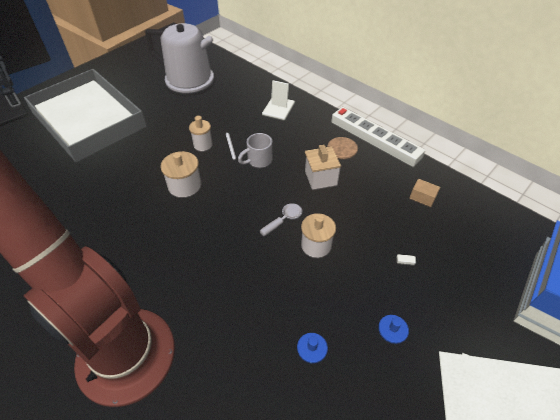

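View pics/f_top.png

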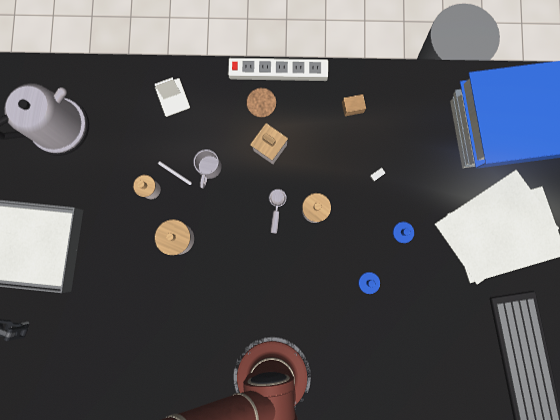

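The final views show all four lids flat: large (181,163), small (200,128), square (322,160) and medium (318,228) in the side picture. The mug is still at (259,150) and the blue lids are untouched.

Run:
```python
from cell import env
env.job_done()
```

```text
the job is handed in; nothing more can be done
```

All four wooden lids are on their matching canisters, and I handed the job in at about 73 s. No verdict was reported.

- **First grasp missed:** the gripper closed on air above the large lid's knob. Touching an empty patch of bench showed the fingertips end about 31 mm higher than the stated tool frame. I corrected for that, and every later grasp worked first time (jaw opening 18 mm on the knobs, 15 mm on the bar).
- **Setting down:** each lid met its rim 0.4 mm below the nominal seated height, with about 4–8 N of contact force, and was then released.
- **Final check:** both cameras show every lid flat, with fitted centres mostly within 2 mm of the canister centres (plug clearance is 6 mm). The square lid is parallel to its canister to about 0.02 rad. The mug, canisters and blue look-alikes look unmoved.
- **Disagreement:** for the small lid, the side camera fitted poorly (3.3 mm off, silhouette error 0.22). The top camera showed 1.6 mm with a good fit, and the close-up shows the lid flat, so I put the side result down to a poor outline.

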